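# Bed a relief block in the corner of the carving board and hold it

### The job

Take the oblong relief block with square ends (not the square or the arched one) and lay it flat on the sloping carving board, carving up and long side along the ledge. Push it fully home into the corner so that it bears on both the ledge and the side fence, and keep it firmly pressed against both for the carver: finish while still holding it there, do not let go. Leave the other blocks, tools and jars where they are.

Things in the scene. Friction and masses are not known exactly. Their poses are not given: they have to be found in the camera images.
- relief_block: the block to hold: limewood, oblong with four square corners, 100 mm (its x) by 60 mm (its y), plain sides 34 mm high, with a carved leaf standing up to 6 mm above that on top, inside the outline; 0.08 to 0.17 kg, loose on the bench. Origin: centre of the underside, z up out of the carved face. Either end may point to the side fence
- square_block: bystander: limewood block 68 x 68 mm, 34 mm high, carved rosette on top. Origin: centre of the underside
- arch_block: bystander: limewood block 100 mm (x) by 60 mm (y), 34 mm high, its +x end rounded to a half circle. Origin: centre of the underside, halfway along its length
- stand: base of the carving board, plywood 240 mm (x) by 300 mm (y), 15 mm thick, fastened to the bench; its position and yaw differ each time. Origin: centre of its underside; the board's low edge lies on its -x side, towards the robot
- deck: the sloping plywood deck on that base: 240 mm up the slope (x) by 300 mm across (y), fixed at 0.26 rad (15 degrees). Origin: middle of the low edge, on the upper surface, 124 mm from the stand's origin, 34 mm above the bench; x points up the slope, y across to the left, z square out of the surface
- ledge: hardwood batten along the whole low edge of the deck, 22 mm wide (x), 300 mm long (y), 12 mm high above the deck, rigid. Origin: centre of its underside on the deck surface; axes as the deck. The block bears on its up-slope (+x) face, 11 mm from its origin
- side_fence: hardwood batten up the left (+y) edge of the deck, square to the ledge, 200 mm long (x), 22 mm wide (y), 12 mm high above the deck, rigid; its low end butts against the ledge. Origin: centre of its underside, 100 mm up the slope from the corner; axes as the deck. The block bears on its -y face, 11 mm from its origin
- corner (a point): the inner corner of the two fences on the deck surface; axes as the deck. A block home in the corner with its long side on the ledge has the centre of its underside at x = +30 mm, y = -50 mm, z = 0 from here. The wood on wood friction is enough that a released block does not slide down the slope, and a block borne down on the deck or on one fence drags noticeably before it reaches the other fence
- gouge_wide: bystander: wood-handled gouge 213 mm long with an 18 mm blade, lying on the bench, 25 mm high. Origin: on the bench below the handle's front end
- gouge_narrow: bystander: wood-handled gouge 213 mm long with a 10 mm blade, lying on the bench, 25 mm high. Origin: on the bench below the handle's front end
- mallet: bystander: round carver's mallet lying on the bench, 230 mm long, head 80 mm across. Origin: on the bench, near the front of the head
- sharpening_stone: bystander: grey stone on a wooden block, 180 x 70 mm, 32 mm high. Origin: centre of the underside
- carafe: bystander: glass carafe 92 mm across, 195 mm high. Origin: centre of the foot
- brush_tin: bystander: tin 76 mm across, 110 mm high, with brushes standing out to about 215 mm. Origin: centre of the foot
Not all that is in view belongs to the job. What is shaped like the relief_block but pink or red is not meant.

How it is judged:
By the outcome, as a careful person would: the job done as asked, in the order asked, and still so for the second after the job is handed in, while the arm keeps its last pose, push and grip.
It also fails if it takes over 48 s, if anything falls off the work surface, if the arm or the gripper's body presses on something with over 40 N, if the wrist force passes 120 N, or if a joint passes its speed limit or range.

### The arm

A 6-joint arm with a two-finger parallel gripper is mounted at the origin on the work surface. World frame = base frame: x ahead of the robot, y to its left, z up, the work surface at z = 0. Lengths are in m, angles in rad, forces in N, time in s.
With the tool pointing down it reaches from about 0.3 to 0.775 m from the base axis. Payload 14.6 kg.
Tool frame: the origin (TCP) lies between the finger pads; the fingertips stand 8 mm ahead of it and the grasp point (between the pads) lies 11 mm behind it (ctrl.tip_reach is the distance from the TCP to the fingertips, in m); y points along the fingers, z is the direction in which the jaws open and shut, and the axes are right-handed (so a half turn about y gives the same grasp; the last joint's range is limited). The gripper opens to 94 mm and grips with 3 to 60 N. Pads are 16 mm wide; open, the fingers measure 119 mm over their backs; the gripper's body (75 mm by 177 mm) begins 78 mm behind the grasp point.
Start: joints at [1.132, 0.3, 1.521, -0, 1.321, -0.067], TCP at [0.2, 0.512, 0.213] pointing down, gripper open.
Joint ranges: [-3.03, 3.03], [-0.79, 2.21], [0.23, 2.52], [-1.04, 4.18], [0, 3.07], [-2.55, 2.55]. Speed limits (rad/s): [2.22, 2.22, 2.57, 3.14, 3.14, 3.14].

### API

Orientations are given as [roll, pitch, yaw] about the fixed x, y, z axes, in that order (R = Rz(yaw) Ry(pitch) Rx(roll)).
In Python, from station import ctrl gives the robot as it stands.
- The arm moves only by the tool play_rows, never from a script. Its arguments are lists of equal length, an entry for each row: "twist": the turn, a rotation vector about the world's x, y, z as a fraction of full scale, a list of three; "travel": the shift along the world's x, y, z as a fraction of full scale, a list of three; "grip": the gripper's target within -1 to 1 (shut at 1, half-way at 0, fully open at -1). A call has 1 to 12 rows; each row shifts and turns the commanded pose from where the row before left it; what a row does not reach is not made up. Full scale, the value 1, is 5 cm for a shift and 90 degrees for a turn. A row lasts 1/10 s, in which the tool goes at most 50 mm and 8.59 degrees, less where a joint would pass 70% of its speed; a pose out of reach is approached as far as the arm can. A call with a number of a shift or a turn outside -1 to 1 is refused whole. A call with a gripper value outside its range is refused whole. The fingers move at their own pace and stop on an object; "force" is the grip in N (left out, the last holds). Time passes only in rows, so rows that do not move let the fingers close. It gives the time, the measured TCP pose, the force and the opening at its end, in the units of the state.
- ctrl.get_obs(): the state, without advancing time (a new reading comes with each control period).
- ctrl.camera(name): name is "scene" or "top" or "wrist"; returns a dict with "img" (480x640x3 uint8, red, green, blue), "vfov" (degrees; the focal length in pixels is half the picture's height over the tangent of half this angle, whatever the lens; pixels are square), "cx", "cy" (the principal point, pixels), "k1" (the pictures are not rectified: a ray, as slopes to the right and down, at radius r is drawn at 1 + k1 r^2 times it, then the intrinsics apply), "rvec" (rotation vector, rad) and "tvec" (3), from world to camera coordinates, as OpenCV has them. Camera axes: x right, y down, z forward; pixel columns grow to the right and rows downward; lengths in m; the calibration is good to about 2 mm. A picture is of the moment at which its call begins. There is no depth.
- ctrl.hand_in(): hands the job in, once; it reports no verdict.
Trained networks look in a picture, given as the dict that the camera call returned (one of the last four; its "shot" number tells which), for a name from the list of things; names that differ only in an ending like _2 or _b are one class to them, and where a whole thing is asked for, a point or a joint stands for the part that bears it (a point fixed in the world has none). Each returns a list of dicts, best first, with "confidence" (0 to 1); they miss things now and then, are a little off and sometimes report something else, mostly with a low value. They report only what shows in the picture. A call takes as long as a camera call. They do not tell look-alikes from the thing itself.
- ctrl.boxes_of(name, picture): "point" ([column, row] in pixels, amid what is visible of it).
- ctrl.trace(name, picture): "pixels" (480x640 bool, what is visible of it) and "point" ([column, row] in pixels, amid what is visible of it).
The state is a dict: "time_s": time; "qpos": joint angles; "joint_vel": joint speeds; "tau": joint torques, N m; "ee_pos": TCP position; "eef_rot": TCP orientation; "force": force on the tool from outside, world axes, zero at the start; "moment": the same for the moment, N m; "grip_width": finger opening in m.
Only numpy, scipy, OpenCV 4.12 (cv2) and the standard library are available. Lean on these libraries where they do the work, as an engineer would, in place of code of your own. Each camera call takes 0.05 s, during which the arm holds its last target.

## Working session

There is one attempt and no reset: what is moved stays moved. The work goes in short steps, Python scripts to look and compute and a tool call to move; the robot and the scene stay as the last step left them, time stands still between calls to the robot, and variables do not carry over. Pictures are saved under pics/ and viewed, and the job is handed in when it is done.

Besides the shell and the picture viewer there is one more tool, called after ">>>" by a JSON object that holds its "api" and its "payload", one argument or row to a line. play_rows: Moves the arm, as the interface text tells. Its arguments: {"type":"object","properties":{"twist":{"type":"array"},"travel":{"type":"array"},"grip":{"type":"array"},"force":{"type":"number"}},"required":["twist","travel","grip"]}

```bash
ls; mkdir -p pics; cat > h.py <<'E'
import numpy as np, cv2, pickle
from station import ctrl
def snap(n,f):
    p=ctrl.camera(n); cv2.imwrite(f'pics/{f}.png',p['img'][:,:,::-1]); pickle.dump(p,open(f'pics/{f}.pkl','wb')); return p
def K(p):
    f=240/np.tan(np.radians(p['vfov'])/2); return f
def proj(p,X):
    R,_=cv2.Rodrigues(np.array(p['rvec'],float)); c=np.atleast_2d(X)@R.T+np.array(p['tvec'])
    s=c[:,:2]/c[:,2:]; r2=(s**2).sum(1,keepdims=True); s=s*(1+p['k1']*r2)
    return s*K(p)+[p['cx'],p['cy']]
def ray(p,uv):
    f=K(p); km=np.array([[f,0,p['cx']],[0,f,p['cy']],[0,0,1.]])
    u=cv2.undistortPoints(np.array(uv,float).reshape(-1,1,2),km,np.array([p['k1'],0,0,0,0.])).reshape(-1,2)
    R,_=cv2.Rodrigues(np.array(p['rvec'],float)); d=np.c_[u,np.ones(len(u))]@R
    return -R.T@np.array(p['tvec']),d
def onz(p,uv,z):
    o,d=ray(p,uv); return o+d*((z-o[2])/d[:,2])[:,None]
E
python3 - <<'E'
from h import *
print(ctrl.get_obs())
for n in ('scene','top'):
    p=snap(n,n+'0'); print({k:v for k,v in p.items() if k!='img'})
    for t in ['relief_block','square_block','arch_block','stand','side_fence','ledge','carafe','brush_tin','mallet','deck']:
        print(n,t,[(np.round(b['point']).tolist(),round(b['confidence'],2)) for b in ctrl.boxes_of(t,p)][:5])
E
```

```text
pics
{'time_s': 0.0, 'qpos': array([ 1.13241154e+00,  3.00474197e-01,  1.52162392e+00, -1.26637688e-05,
        1.32074910e+00, -6.65916019e-02]), 'joint_vel': array([-0.00061203, -0.00051993, -0.00010282,  0.00031076,  0.0004882 ,
        0.00122171]), 'tau': array([-1.28942604e-03, -5.31796539e+01, -3.52737772e+01,  7.07698753e-02,
        2.42694304e-02, -1.37886700e-04]), 'ee_pos': array([0.199688  , 0.51216366, 0.21286653]), 'eef_rot': array([-1.57204892e+00,  7.12425648e-05, -3.71790084e-01]), 'force': array([-0.31117719, -0.21489365,  1.04082494]), 'moment': array([-0.00722694,  0.00703434, -0.00481714]), 'grip_width': 0.09410348618382597}
{'vfov': 51.773646074400006, 'cx': 320.0551891544154, 'cy': 236.94032116362175, 'k1': -0.11797988601859835, 'rvec': array([ 2.17363472,  1.5371836 , -0.44855704]), 'tvec': array([-0.18636244, -0.38817726,  1.56077532]), 'shot': 1}
scene relief_block [([245.0, 298.0], 0.92), ([293.0, 247.0], 0.86), ([317.0, 312.0], 0.69)]
scene square_block [([231.0, 236.0], 0.85), ([164.0, 286.0], 0.17)]
scene arch_block [([166.0, 284.0], 0.64)]
scene stand 
[... 491 characters left out ...]
561293,  0.10265984]), 'tvec': array([0.00256275, 0.53810923, 1.81114098]), 'shot': 2}
top relief_block [([395.0, 219.0], 0.82), ([341.0, 243.0], 0.8), ([346.0, 185.0], 0.57), ([448.0, 251.0], 0.51)]
top square_block [([390.0, 271.0], 0.76), ([460.0, 298.0], 0.23)]
top arch_block [([450.0, 252.0], 0.78)]
top stand [([265.0, 214.0], 0.89)]
top side_fence [([224.0, 202.0], 0.78), ([392.0, 214.0], 0.19)]
top ledge [([256.0, 243.0], 0.6)]
top carafe [([169.0, 202.0], 0.6), ([390.0, 274.0], 0.24)]
top brush_tin [([462.0, 196.0], 0.85)]
top mallet [([167.0, 279.0], 0.69), ([264.0, 213.0], 0.6), ([395.0, 217.0], 0.45), ([460.0, 295.0], 0.2)]
top deck [([265.0, 214.0], 0.76), ([257.0, 247.0], 0.47)]
```

View pics/scene0.png

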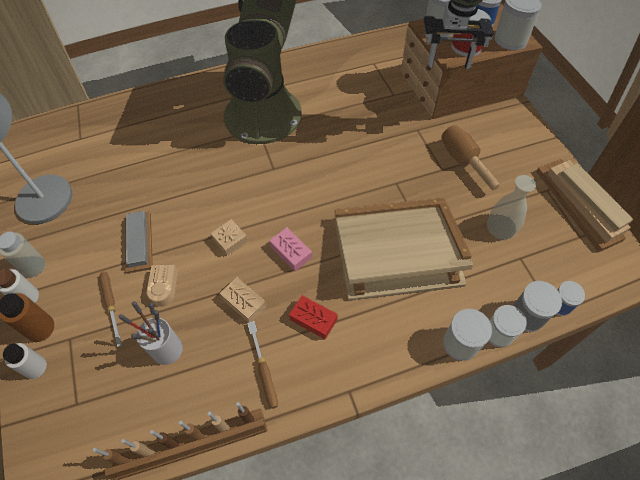

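View pics/top0.png

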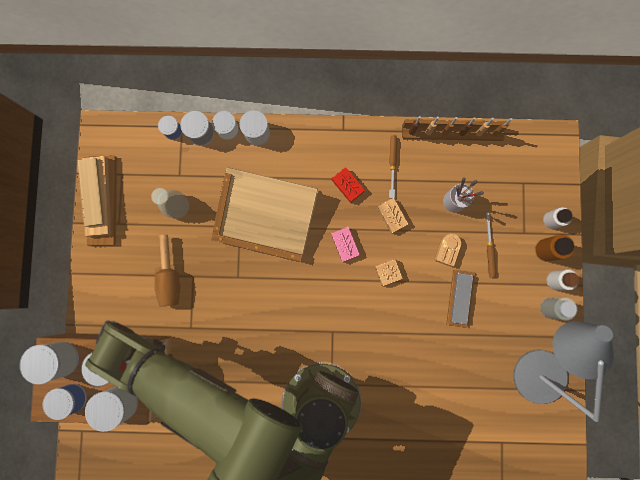

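```bash
python3 - <<'E'
import cv2
a=cv2.imread('pics/scene0.png')[190:350,130:350]; b=cv2.imread('pics/top0.png')[150:310,200:480]
cv2.imwrite('pics/c1.png',cv2.resize(a,None,fx=3.6,fy=3.6,interpolation=2)); cv2.imwrite('pics/c2.png',cv2.resize(b,None,fx=2.85,fy=2.85,interpolation=2))
E
```

```text
(no output)
```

View pics/c1.png

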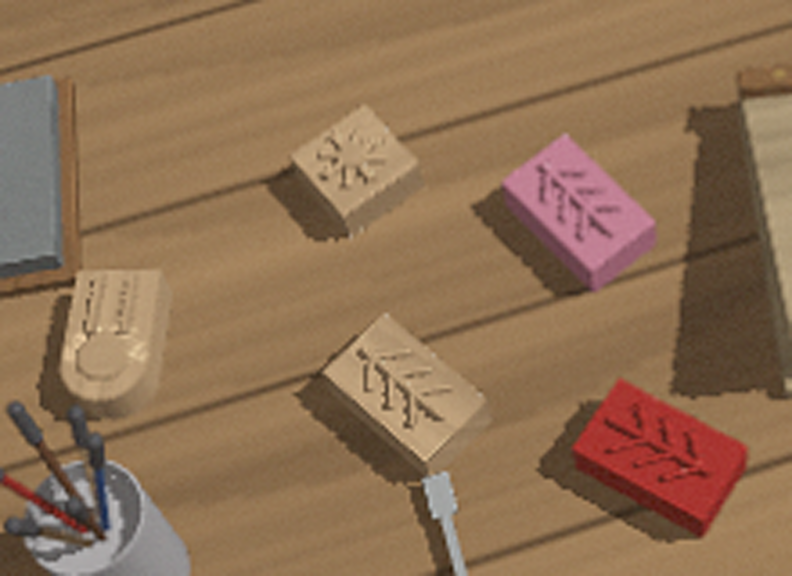

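View pics/c2.png

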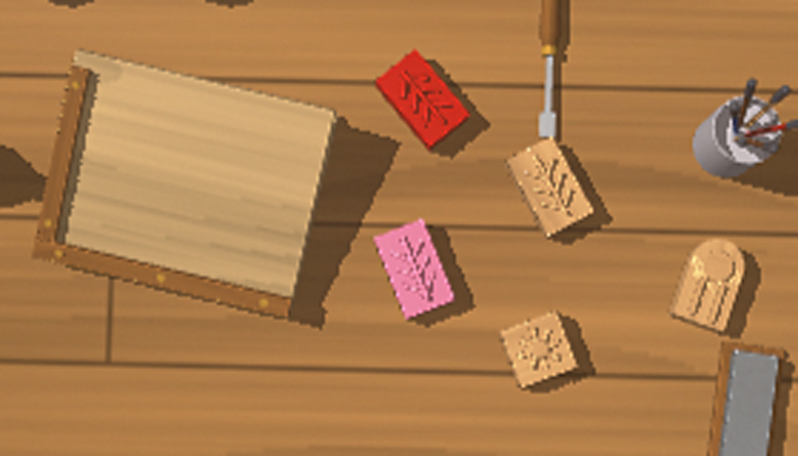

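The leaf-carved oblongs are the plain wood block at top (395,217) / scene (243,298), the pink one at top (345,245) and the red one at top (347,185). The other two are the arch at top (450,250) and the square with rosette at top (390,272). By the description I choose the plain wood block. It has four square corners and a leaf, which the crop confirms. A gouge blade tip almost touches its far end, at top (393,197). Next I fit poses.

```bash
cat >> h.py <<'E'
from scipy.optimize import minimize
def box(x0,x1,y0,y1,z0,z1): return np.array([[x,y,z] for x in(x0,x1) for y in(y0,y1) for z in(z0,z1)])
def Rz(a): c,s=np.cos(a),np.sin(a); return np.array([[c,-s,0],[s,c,0],[0,0,1.]])
def Ry(a): c,s=np.cos(a),np.sin(a); return np.array([[c,0,s],[0,1,0],[-s,0,c]])
SL=np.radians(15)
def render(p,parts,S=4):
    m=np.zeros((480*S,640*S),np.uint8)
    for P in parts:
        q=(proj(p,P)+.5)*S
        cv2.fillConvexPoly(m,np.round(cv2.convexHull(q.astype(np.float32))).astype(np.int32),255)
    return cv2.resize(m,(640,480),interpolation=cv2.INTER_AREA)/255.
def blockparts(v): 
    P=box(-.05,.05,-.03,.03,0,.034); return [P@Rz(v[2]).T+[v[0],v[1],0]]
def deckpose(v):
    R=Rz(v[2])@Ry(-SL); o=np.array([v[0],v[1],0])+Rz(v[2])@[-.124,0,.034]; return R,o
def standparts(v):
    R,o=deckpose(v)
    L=[box(0,.24,-.15,.15,-.012,0),box(0,.022,-.15,.15,0,.012),box(.022,.222,.128,.15,0,.012)]
    return [box(-.12,.12,-.15,.15,0,.015)@Rz(v[2]).T+[v[0],v[1],0]]+[b@R.T+o for b in L]
def fit(parts,v0,pm):
    def c(v):
        s=0
        for p,m in pm:
            r=render(p,parts(v)); s+=1-np.minimum(r,m).sum()/np.maximum(r,m).sum()
        return s
    v=np.array(v0,float)
    for k in range(3):
        sim=np.vstack([v]+[v+d for d in np.diag([.02,.02,.15])/(3**k)])
        r=minimize(c,v,method='Nelder-Mead',options=dict(initial_simplex=sim,xatol=1e-4,fatol=1e-5)); v=r.x
    return r.x,r.fun
E
cat > f.py <<'E'
from h import *
S,T=[ctrl.camera(n) for n in('scene','top')]
print(onz(T,[[395,217],[265,214],[390,272],[345,245]],.03))
def pick(n,p,near):
    L=ctrl.trace(n,p); L=[l for l in L if np.hypot(*(np.array(l['point'])-near))<25]; print(n,L[0]['point'],L[0]['confidence'],L[0]['pixels'].sum()); return L[0]['pixels']*1.
bS,bT=pick('relief_block',S,[243,298]),pick('relief_block',T,[395,217])
sS,sT=pick('stand',S,[400,245]),pick('stand',T,[265,214])
b0=onz(T,[[395,217]],.03)[0]; s0=onz(T,[[265,214]],.04)[0]
for nm,pm in (('both',[(S,bS),(T,bT)]),('S',[(S,bS)]),('T',[(T,bT)])):
    print('block',nm,min((fit(blockparts,[b0[0],b0[1],a],pm) for a in (.5,-.5,1.3,2.)),key=lambda r:r[1]))
for nm,pm in (('both',[(S,sS),(T,sT)]),('S',[(S,sS)]),('T',[(T,sT)])):
    r=min((fit(standparts,[s0[0],s0[1],a],pm) for a in (-.3,.0)),key=lambda r:r[1]); print('stand',nm,r)
    if nm=='both': sv=r[0]
bv=fit(blockparts,[b0[0],b0[1],.5],[(S,bS),(T,bT)])[0]
bv=min((fit(blockparts,[b0[0],b0[1],a],[(S,bS),(T,bT)]) for a in (.5,-.5,1.3,2.)),key=lambda r:r[1])[0]
for n,p,m in(('S',S,bS+sS),('T',T,bT+sT)):
    im=p['img'][:,:,::-1].copy()
    im=cv2.resize(im,None,fx=4,fy=4,interpolation=2)
    for P in standparts(sv)+blockparts(bv):
        q=(proj(p,P)+.5)*4; q=np.round(q).astype(int)
        for i in range(8):
            for j in range(i):
                if bin(i^j).count('1')==1: cv2.line(im,tuple(map(int,q[i])),tuple(map(int,q[j])),(255,0,0),1)
    u=(proj(p,np.vstack(standparts(sv)+blockparts(bv)))*4); a=u.min(0).astype(int)-20; b=u.max(0).astype(int)+20
    im=im[a[1]:b[1],a[0]:b[0]]; s=min(800/im.shape[1],600/im.shape[0],1); cv2.imwrite(f'pics/ov{n}.png',cv2.resize(im,None,fx=s,fy=s,interpolation=cv2.INTER_AREA))
E
python3 f.py
```

```text
[[ 0.60035206 -0.22679418  0.03      ]
 [ 0.60051224  0.19936249  0.03      ]
 [ 0.42020148 -0.21247656  0.03      ]
 [ 0.50456525 -0.06504419  0.03      ]]
relief_block [239.8, 299.8] 0.8 1210
relief_block [391.8, 217.0] 0.94 631
stand [399.5, 245.3] 0.72 11038
stand [266.6, 213.7] 0.64 7060
block both (array([ 0.60691994, -0.21744612,  0.53027057]), np.float64(0.09172684259739416))
block S (array([ 0.60740676, -0.21708211,  0.51313571]), np.float64(0.0457491716656524))
block T (array([ 0.60636568, -0.21809804,  0.52609225]), np.float64(0.04140867581301422))
stand both (array([ 0.60409467,  0.1994469 , -0.21377582]), np.float64(0.03937589229781724))
stand S (array([ 0.60528873,  0.20077029, -0.21789466]), np.float64(0.0168936728413982))
stand T (array([ 0.60335354,  0.19861809, -0.21163769]), np.float64(0.01584730131604417))
```

View pics/ovS.png

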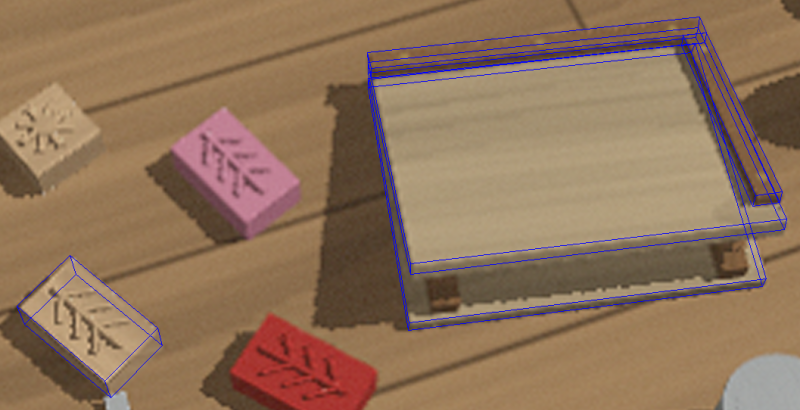

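View pics/ovT.png

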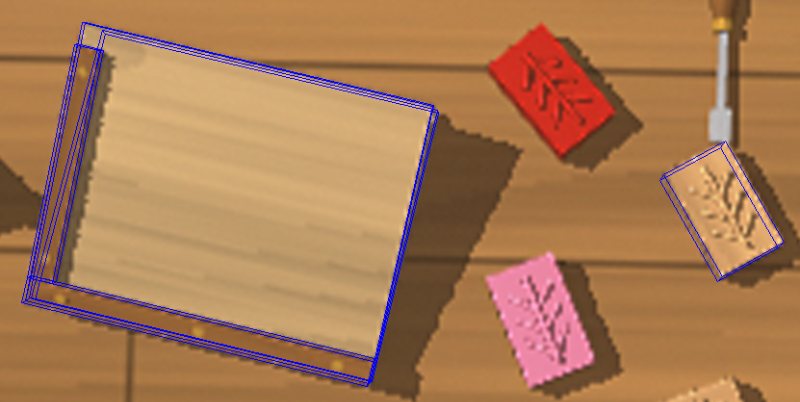

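The overlays fit to about 2 px. I'm moving above the block with the jaws across its 60 mm side, so the wrist camera can refine the fit.

>>> {"api": "play_rows", "payload": {
  "twist": [
    [0, 0, -0.094],
    [0, 0, -0.094],
    [0, 0, -0.094],
    [0, 0, -0.094],
    [0, 0, -0.094],
    [0, 0, -0.094],
    [0, 0, -0.094],
    [0, 0, -0.094],
    [0, 0, -0.094],
    [0, 0, -0.094],
    [0, 0, -0.094],
    [0, 0, -0.094]
  ],
  "travel": [
    [0.34, -0.6, 0.1],
    [0.34, -0.6, 0.1],
    [0.34, -0.6, 0.1],
    [0.34, -0.6, 0],
    [0.34, -0.6, 0],
    [0.34, -0.6, 0],
    [0.34, -0.6, 0],
    [0.34, -0.6, 0],
    [0.34, -0.6, 0],
    [0.34, -0.6, 0],
    [0.34, -0.6, 0],
    [0.34, -0.6, 0]
  ],
  "grip": [-1, -1, -1, -1, -1, -1, -1, -1, -1, -1, -1, -1]
}}

```text
time_s: 2.6
ee_pos: [0.4043, 0.1511, 0.2286]
eef_rot: [-1.571, 0.0, -2.15]
force: [-0.1, 0.4, 1.0]
grip_width: 0.094
```

>>> {"api": "play_rows", "payload": {
  "twist": [
    [0, 0, -0.094],
    [0, 0, -0.094],
    [0, 0, -0.094],
    [0, 0, 0],
    [0, 0, 0],
    [0, 0, 0],
    [0, 0, 0],
    [0, 0, 0],
    [0, 0, 0],
    [0, 0, 0],
    [0, 0, 0],
    [0, 0, 0]
  ],
  "travel": [
    [0.34, -0.6, 0],
    [0.34, -0.6, 0],
    [0.34, -0.6, 0],
    [0.34, -0.6, 0],
    [0.34, -0.6, 0],
    [0.34, -0.6, 0],
    [0.34, -0.6, 0],
    [0.34, -0.6, 0],
    [0.34, -0.6, 0],
    [0.34, -0.6, 0],
    [0.2, -0.4, 0],
    [0, 0, 0]
  ],
  "grip": [-1, -1, -1, -1, -1, -1, -1, -1, -1, -1, -1, -1]
}}

```text
time_s: 3.8
ee_pos: [0.5842, -0.1697, 0.2276]
eef_rot: [-1.571, -0.001, -2.589]
force: [0.0, 0.5, -0.5]
grip_width: 0.0942
```

```bash
python3 - <<'E'
from h import *
o=ctrl.get_obs(); print(o['time_s'],o['ee_pos'],o['eef_rot'],o['qpos'],o['force'])
p=snap('wrist','w1'); print(p['shot'],[(b['point'],b['confidence']) for b in ctrl.boxes_of('relief_block',p)])
E
```

```text
3.8 [ 0.58418194 -0.16967332  0.22764678] [-1.57124707e+00 -6.40399225e-04 -2.58886970e+00] [-3.42776176e-01  4.22125743e-01  1.32296335e+00 -2.21396611e-04
  1.39725572e+00  6.75335652e-01] [ 0.04781416  0.50703504 -0.54391299]
5 [([198.0, 222.1], 0.87), ([374.8, 221.8], 0.73), ([303.5, 55.4], 0.62)]
```

View pics/w1.png

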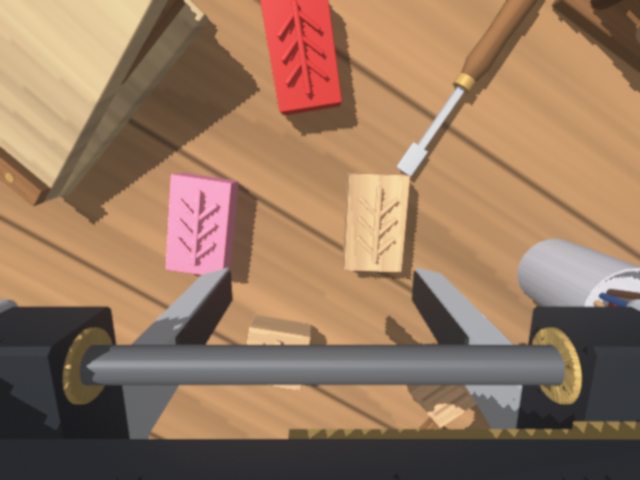

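The wrist picture shows the wood block at (377,222). The gouge tip, at (410,165), is near its far right corner, and the pink block is at (203,222). I refine the fit from this view.

```bash
cat > f2.py <<'E'
from h import *
p=ctrl.camera('wrist')
L=[l for l in ctrl.trace('relief_block',p) if np.hypot(*(np.array(l['point'])-[377,222]))<30]
m=L[0]['pixels']*1.; print(L[0]['point'],m.sum())
r=min((fit(blockparts,[.607,-.217,a],[(p,m)]) for a in (.53,.4)),key=lambda r:r[1]); print(r)
im=cv2.resize(p['img'][:,:,::-1],None,fx=5,fy=5,interpolation=2)
for v,c in ((r[0],(255,0,0)),([.607,-.217,.53],(0,200,0))):
    q=np.round((proj(p,blockparts(v)[0])+.5)*5).astype(int)
    for i in range(8):
        for j in range(i):
            if bin(i^j).count('1')==1: cv2.line(im,tuple(map(int,q[i])),tuple(map(int,q[j])),c,1)
cv2.imwrite('pics/ovw.png',im[700:1300+100,1600:2300])
g=onz(p,[[402,168],[417,172]],.003); print('gouge tip',g)
E
python3 f2.py
```

```text
[377.0, 222.8] 5816.0
(array([ 0.61012697, -0.21650008,  0.5166969 ]), np.float64(0.03968851916929794))
gouge tip [[ 0.67180795 -0.21209442  0.003     ]
 [ 0.67676898 -0.22809589  0.003     ]]
```

View pics/ovw.png

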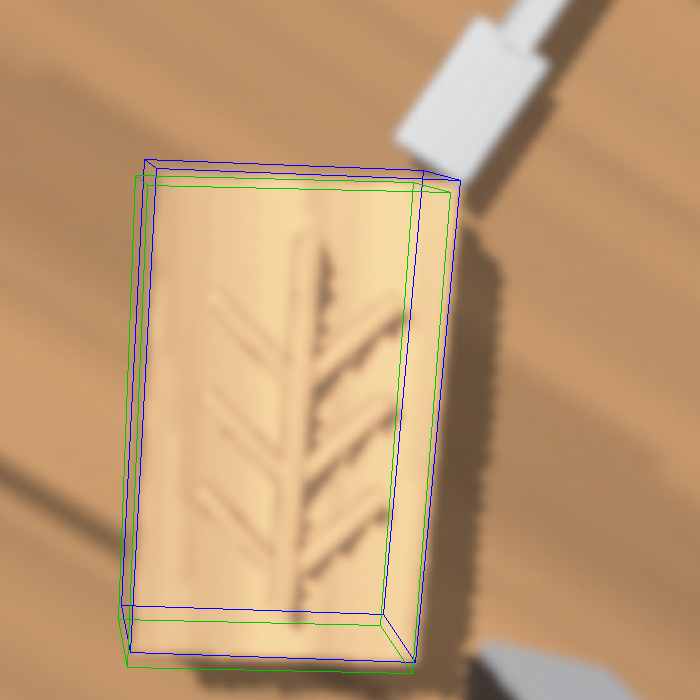

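>>> {"api": "play_rows", "payload": {
  "twist": [
    [0, 0, -0.023],
    [0, 0, 0],
    [0, 0, 0],
    [0, 0, 0],
    [0, 0, 0],
    [0, 0, 0],
    [0, 0, 0]
  ],
  "travel": [
    [0.26, -0.47, 0],
    [0.26, -0.47, 0],
    [0, 0, -0.5],
    [0, 0, -0.5],
    [0, 0, -0.5],
    [0, 0, -0.5],
    [0, 0, 0]
  ],
  "grip": [-1, -1, -1, -1, -1, -1, -1]
}}

```text
time_s: 4.7
ee_pos: [0.6084, -0.2131, 0.1255]
eef_rot: [-1.575, -0.003, -2.622]
force: [-0.6, 0.6, -0.4]
grip_width: 0.0938
```

```bash
python3 - <<'E'
from h import *
o=ctrl.get_obs(); print(o['time_s'],o['ee_pos'],o['eef_rot'])
p=snap('wrist','w2')
L=ctrl.trace('relief_block',p)
print([(l['point'],l['confidence'],l['pixels'].sum()) for l in L])
m=L[0]['pixels']*1.
# only visible top part: overlay
im=p['img'][:,:,::-1].copy()
for v,c in (([.610,-.2165,.517],(255,0,0)),):
    q=np.round(proj(p,blockparts(v)[0])).astype(int)
    for i in range(8):
        for j in range(i):
            if bin(i^j).count('1')==1: cv2.line(im,tuple(map(int,q[i])),tuple(map(int,q[j])),c,1)
cv2.imwrite('pics/ovw2.png',im)
E
```

```text
4.7 [ 0.60843381 -0.21307971  0.12551614] [-1.57494938 -0.00315857 -2.62171369]
[([330.6, 245.0], 0.89, np.int64(10726)), ([217.5, 47.4], 0.69, np.int64(9297)), ([98.0, 246.3], 0.61, np.int64(12441))]
```

View pics/ovw2.png

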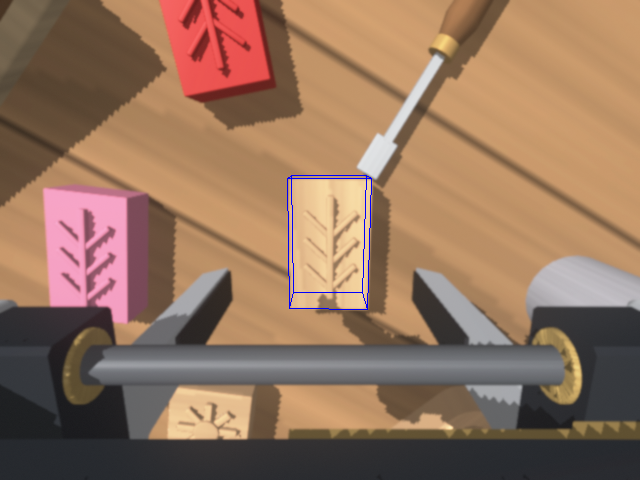

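The model overlay sits on the block outline at (330,243). Going down and gripping.

>>> {"api": "play_rows", "payload": {
  "twist": [
    [0, 0, 0],
    [0, 0, 0],
    [0, 0, 0],
    [0, 0, 0],
    [0, 0, 0],
    [0, 0, 0],
    [0, 0, 0]
  ],
  "travel": [
    [0.03, -0.07, -0.4],
    [0, 0, -0.5],
    [0, 0, -0.5],
    [0, 0, -0.4],
    [0, 0, -0.2],
    [0, 0, 0],
    [0, 0, 0]
  ],
  "grip": [-1, -1, -1, -1, -1, -1, -1]
}}

```text
time_s: 5.5
ee_pos: [0.6121, -0.2183, 0.0302]
eef_rot: [-1.569, 0.001, -2.623]
force: [0.2, -0.3, -0.4]
grip_width: 0.094
```

>>> {"api": "play_rows", "payload": {
  "twist": [
    [0, 0, 0],
    [0, 0, 0],
    [0, 0, 0],
    [0, 0, 0],
    [0, 0, 0],
    [0, 0, 0],
    [0, 0, 0],
    [0, 0, 0],
    [0, 0, 0],
    [0, 0, 0]
  ],
  "travel": [
    [-0.03, 0.03, -0.12],
    [0, 0, 0],
    [0, 0, 0],
    [0, 0, 0],
    [0, 0, 0],
    [0, 0, 0],
    [0, 0, 0],
    [0, 0, 0],
    [0, 0, 0],
    [0, 0, 0]
  ],
  "grip": [-1, -1, 0, 0.3, 1, 1, 1, 1, 1, 1],
  "force": 40
}}

```text
time_s: 6.5
ee_pos: [0.6099, -0.2167, 0.0225]
eef_rot: [-1.571, 0.0, -2.623]
force: [1.5, -1.1, 0.1]
grip_width: 0.0599
```

```bash
python3 - <<'E'
from h import *
o=ctrl.get_obs(); print(o['time_s'],o['ee_pos'],o['eef_rot'],o['force'],o['grip_width'])
p=snap('wrist','w3')
E
```

```text
6.5 [ 0.60989243 -0.21667785  0.02251862] [-1.57054358e+00  1.21905171e-04 -2.62275651e+00] [ 1.45219798 -1.1241295   0.14457941] 0.05990452127302633
```

View pics/w3.png

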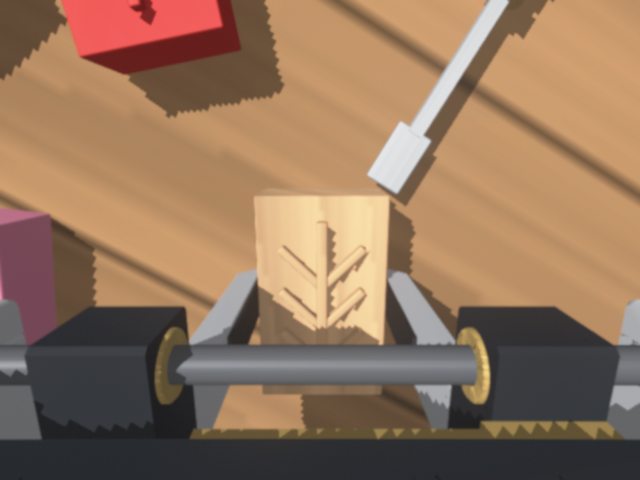

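The block is gripped at 59.9 mm opening with the tips about 14.5 mm above its underside. Lifting straight up, then computing the carry.

>>> {"api": "play_rows", "payload": {
  "twist": [
    [0, 0, 0],
    [0, 0, 0],
    [0, 0, 0],
    [0, 0, 0],
    [0, 0, 0],
    [0, 0, 0],
    [0, 0, 0],
    [0, 0, 0]
  ],
  "travel": [
    [0, 0, 0.2],
    [0, 0, 0.4],
    [0, 0, 0.6],
    [0, 0, 0.6],
    [0, 0, 0.6],
    [0, 0, 0.6],
    [0, 0, 0.6],
    [0, 0, 0]
  ],
  "grip": [1, 1, 1, 1, 1, 1, 1, 1],
  "force": 50
}}

```text
time_s: 7.35
ee_pos: [0.6109, -0.217, 0.2076]
eef_rot: [-1.565, 0.004, -2.623]
force: [0.7, -0.4, -0.9]
grip_width: 0.0594
```

```bash
cat > tgt.py <<'E'
from h import *
from scipy.spatial.transform import Rotation as Ro
import sys,json
SV=[0.6041,0.1994,-0.2138]
try: SV=json.load(open('sv.json'))
except Exception: pass
def report(bx,by,bz,zt=.0225):
    o=ctrl.get_obs(); R,og=deckpose(SV)
    Rc=Ro.from_euler('xyz',o['eef_rot']).as_matrix()
    Rt=np.c_[-R[:,1],-R[:,2],R[:,0]]
    # right-handed: x = y×z
    Rt[:,0]=np.cross(Rt[:,1],Rt[:,2])
    P=og+R@np.array([.022+bx,.128+by,bz+zt])
    rv=Ro.from_matrix(Rt@Rc.T).as_rotvec()
    d=P-o['ee_pos']
    print('t',o['time_s'],'tcp',o['ee_pos'].round(4),'F',o['force'].round(1),'w',round(o['grip_width'],4))
    print('block in corner frame mm',(1e3*(R.T@(o['ee_pos']-og)-[22,128,zt*1e3*1e-0])).round(1) if 0 else (1e3*(R.T@(o['ee_pos']-og)-np.array([.022,.128,zt]))).round(1))
    print('F in deck',(R.T@o['force']).round(1),'moment deck',(R.T@o['moment']).round(2))
    print('target',P.round(4),'shift m',d.round(4),'in fs',(d/.05).round(2),'rot fs',(rv/(np.pi/2)).round(3),'deg',np.degrees(np.linalg.norm(rv)).round(1))
    print('deck axes\n',R.round(3))
if __name__=='__main__': report(*[float(a) for a in sys.argv[1:]])
E
python3 tgt.py .042 -.065 .04; python3 - <<'E'
from h import *
p=snap('wrist','w4')
E
```

```text
t 7.35 tcp [ 0.6109 -0.217   0.2076] F [ 0.7 -0.4 -0.9] w 0.0594
block in corner frame mm [ 234.5 -533.4   88.5]
F in deck [ 0.5 -0.2 -1.1] moment deck [-0.03  0.08  0.05]
target [0.5409 0.2776 0.1109] shift m [-0.0701  0.4946 -0.0967] in fs [-1.4   9.89 -1.93] rot fs [-0.102 -0.134  0.53 ] deg 50.1
deck axes
 [[ 0.944  0.212 -0.253]
 [-0.205  0.977  0.055]
 [ 0.259  0.     0.966]]
```

View pics/w4.png

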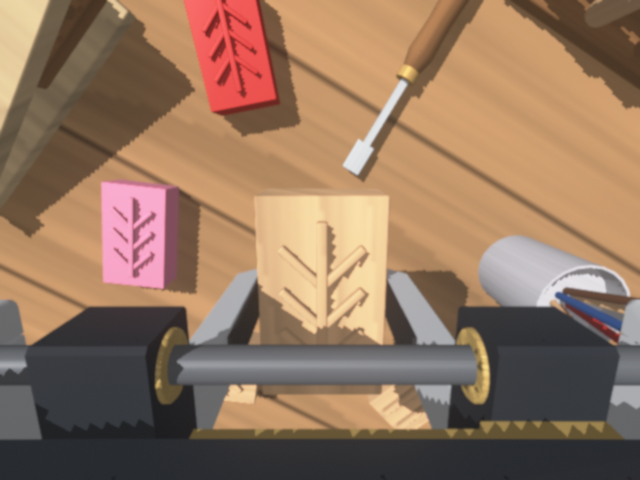

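The block hangs square in the jaws, with its far edge at row 195 in the wrist picture. Carrying it to the board at height.

>>> {"api": "play_rows", "payload": {
  "twist": [
    [-0.0085, -0.0112, 0.0442],
    [-0.0085, -0.0112, 0.0442],
    [-0.0085, -0.0112, 0.0442],
    [-0.0085, -0.0112, 0.0442],
    [-0.0085, -0.0112, 0.0442],
    [-0.0085, -0.0112, 0.0442],
    [-0.0085, -0.0112, 0.0442],
    [-0.0085, -0.0112, 0.0442],
    [-0.0085, -0.0112, 0.0442],
    [-0.0085, -0.0112, 0.0442],
    [-0.0085, -0.0112, 0.0442],
    [-0.0085, -0.0112, 0.0442]
  ],
  "travel": [
    [-0.12, 0.82, 0],
    [-0.12, 0.82, 0],
    [-0.12, 0.82, 0],
    [-0.12, 0.82, 0],
    [-0.12, 0.82, 0],
    [-0.12, 0.82, 0],
    [-0.12, 0.82, 0],
    [-0.12, 0.82, 0],
    [-0.12, 0.82, 0],
    [-0.12, 0.82, 0],
    [-0.12, 0.82, 0],
    [-0.1, 0.8, 0]
  ],
  "grip": [1, 1, 1, 1, 1, 1, 1, 1, 1, 1, 1, 1]
}}

```text
time_s: 8.6
ee_pos: [0.5376, 0.2759, 0.201]
eef_rot: [-1.314, -0.006, -1.782]
force: [0.4, 0.2, -1.2]
grip_width: 0.0598
```

>>> {"api": "play_rows", "payload": {
  "twist": [
    [0, 0, 0],
    [0, 0, 0]
  ],
  "travel": [
    [0, 0, 0],
    [0, 0, 0]
  ],
  "grip": [1, 1]
}}

```text
time_s: 8.8
ee_pos: [0.538, 0.2748, 0.201]
eef_rot: [-1.315, -0.006, -1.784]
force: [-0.1, -0.1, -1.8]
grip_width: 0.0595
```

```bash
python3 tgt.py .042 -.065 .04; python3 - <<'E'
from h import *
p=snap('wrist','w5')
im=p['img'][:,:,::-1].copy()
for P in standparts([0.6041,0.1994,-0.2138])[1:]:
    q=np.round(proj(p,P)).astype(int)
    for i in range(8):
        for j in range(i):
            if bin(i^j).count('1')==1: cv2.line(im,tuple(map(int,q[i])),tuple(map(int,q[j])),(255,0,0),1)
cv2.imwrite('pics/ovw5.png',im)
E
```

```text
t 8.8 tcp [0.538  0.2748 0.201 ] F [-0.1 -0.1 -1.8] w 0.0595
block in corner frame mm [ 63.1 -68.4 127.6]
F in deck [-0.5 -0.1 -1.7] moment deck [-0.03  0.24  0.02]
target [0.5409 0.2776 0.1109] shift m [ 0.0029  0.0028 -0.09  ] in fs [ 0.06  0.06 -1.8 ] rot fs [ 0.003 -0.005 -0.   ] deg 0.5
deck axes
 [[ 0.944  0.212 -0.253]
 [-0.205  0.977  0.055]
 [ 0.259  0.     0.966]]
```

View pics/ovw5.png

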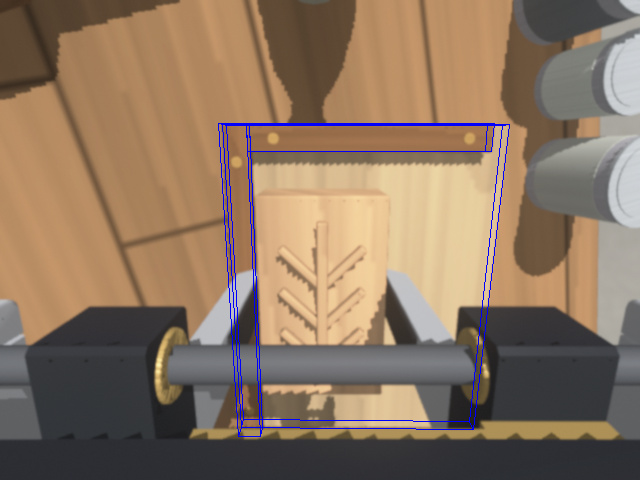

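```bash
python3 - <<'E'
import cv2,pickle
from h import *
p=pickle.load(open('pics/w5.pkl','rb')); im=cv2.resize(p['img'][:,:,::-1],None,fx=2.5,fy=2.5,interpolation=2)
raw=im.copy()
for P in standparts([0.6041,0.1994,-0.2138])[1:]:
    q=np.round((proj(p,P)+.5)*2.5).astype(int)
    for i in range(8):
        for j in range(i):
            if bin(i^j).count('1')==1: cv2.line(im,tuple(map(int,q[i])),tuple(map(int,q[j])),(255,0,0),1)
c=lambda a:a[270:560,500:1300]
cv2.imwrite('pics/z5.png',np.vstack([c(raw),c(im)]))
E
```

```text
(no output)
```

View pics/z5.png

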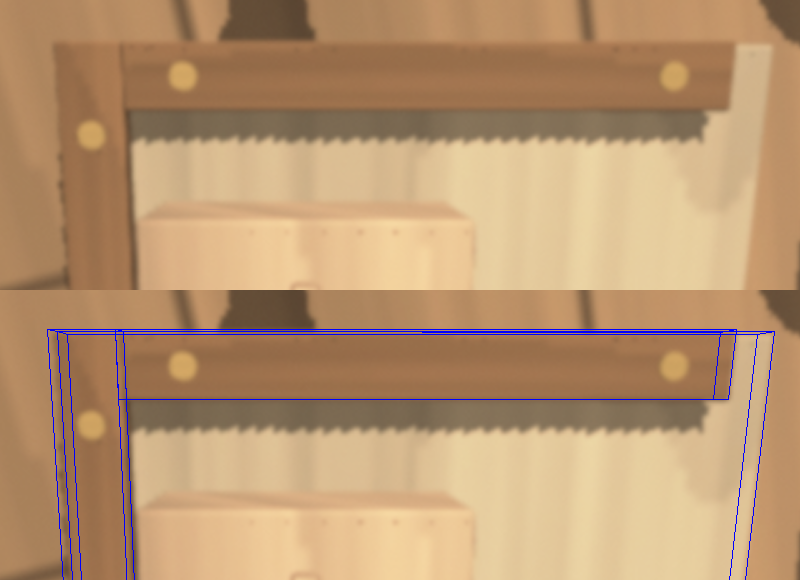

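The stand model matches the wrist picture to about 1 mm: fence inner edge at row 152, ledge inner edge at column 250. Descending to 40 mm above the deck, 12 mm off the ledge and 15 mm off the fence.

>>> {"api": "play_rows", "payload": {
  "twist": [
    [0.003, -0.005, 0],
    [0, 0, 0],
    [0, 0, 0],
    [0, 0, 0],
    [0, 0, 0],
    [0, 0, 0]
  ],
  "travel": [
    [0.03, 0.03, -0.45],
    [0.03, 0.03, -0.45],
    [0, 0, -0.45],
    [0, 0, -0.45],
    [0, 0, 0],
    [0, 0, 0]
  ],
  "grip": [1, 1, 1, 1, 1, 1]
}}

```text
time_s: 9.45
ee_pos: [0.5422, 0.2765, 0.1128]
eef_rot: [-1.307, 0.002, -1.787]
force: [-0.8, 0.0, 0.0]
grip_width: 0.0599
```

```bash
python3 tgt.py .036 -.060 .004
```

```text
t 9.45 tcp [0.5422 0.2765 0.1128] F [-0.8  0.   0. ] w 0.0599
block in corner frame mm [ 43.9 -65.8  41.4]
F in deck [-0.8 -0.1  0.2] moment deck [0.01 0.2  0.01]
target [0.5454 0.2817 0.0746] shift m [ 0.0032  0.0052 -0.0382] in fs [ 0.06  0.1  -0.76] rot fs [-0.001  0.001  0.001] deg 0.2
deck axes
 [[ 0.944  0.212 -0.253]
 [-0.205  0.977  0.055]
 [ 0.259  0.     0.966]]
```

>>> {"api": "play_rows", "payload": {
  "twist": [
    [0, 0, 0],
    [0, 0, 0],
    [0, 0, 0],
    [0, 0, 0],
    [0, 0, 0]
  ],
  "travel": [
    [0.02, 0.03, -0.24],
    [0.02, 0.03, -0.24],
    [0.02, 0.04, -0.28],
    [0, 0, 0],
    [0, 0, 0]
  ],
  "grip": [1, 1, 1, 1, 1]
}}

```text
time_s: 9.95
ee_pos: [0.5447, 0.2824, 0.074]
eef_rot: [-1.307, 0.002, -1.785]
force: [0.1, 0.6, -1.3]
grip_width: 0.0597
```

```bash
python3 tgt.py .036 -.060 .002
```

```text
t 9.95 tcp [0.5447 0.2824 0.074 ] F [ 0.1  0.6 -1.3] w 0.0597
block in corner frame mm [ 35.  -59.5   3.6]
F in deck [-0.3  0.6 -1.3] moment deck [-0.03  0.23  0.07]
target [0.5459 0.2816 0.0727] shift m [ 0.0012 -0.0008 -0.0013] in fs [ 0.02 -0.02 -0.03] rot fs [-0.001  0.001  0.   ] deg 0.1
deck axes
 [[ 0.944  0.212 -0.253]
 [-0.205  0.977  0.055]
 [ 0.259  0.     0.966]]
```

>>> {"api": "play_rows", "payload": {
  "twist": [
    [0, 0, 0],
    [0, 0, 0],
    [0, 0, 0],
    [0, 0, 0]
  ],
  "travel": [
    [0.005, -0.001, -0.02],
    [0.005, -0.001, -0.02],
    [0.005, -0.001, -0.02],
    [0, 0, 0]
  ],
  "grip": [1, 1, 1, 1]
}}

```text
time_s: 10.35
ee_pos: [0.5456, 0.2822, 0.0715]
eef_rot: [-1.307, 0.002, -1.785]
force: [-0.9, 0.1, -1.9]
grip_width: 0.06
```

```bash
python3 tgt.py .03 -.050 .000
```

```text
t 10.35 tcp [0.5456 0.2822 0.0715] F [-0.9  0.1 -1.9] w 0.06
block in corner frame mm [ 35.3 -59.5   1. ]
F in deck [-1.4 -0.1 -1.6] moment deck [-0.1   0.25  0.02]
target [0.5429 0.2925 0.0692] shift m [-0.0027  0.0103 -0.0023] in fs [-0.05  0.21 -0.05] rot fs [-0.001  0.002  0.001] deg 0.2
deck axes
 [[ 0.944  0.212 -0.253]
 [-0.205  0.977  0.055]
 [ 0.259  0.     0.966]]
```

>>> {"api": "play_rows", "payload": {
  "twist": [
    [0, 0, 0],
    [0, 0, 0],
    [0, 0, 0]
  ],
  "travel": [
    [0.005, -0.001, -0.02],
    [0, 0, 0],
    [0, 0, 0]
  ],
  "grip": [1, 1, 1]
}}

```text
time_s: 10.65
ee_pos: [0.5458, 0.2822, 0.0705]
eef_rot: [-1.307, 0.002, -1.785]
force: [0.1, 0.6, -0.9]
grip_width: 0.0601
```

```bash
python3 tgt.py .03 -.050 .000|head -3
```

```text
t 10.65 tcp [0.5458 0.2822 0.0705] F [ 0.1  0.6 -0.9] w 0.0601
block in corner frame mm [ 35.2 -59.5  -0.1]
F in deck [-0.2  0.6 -0.9] moment deck [-0.06  0.18 -0.03]
```

>>> {"api": "play_rows", "payload": {
  "twist": [
    [0, 0, 0],
    [0, 0, 0],
    [0, 0, 0]
  ],
  "travel": [
    [0.005, -0.001, -0.02],
    [0, 0, 0],
    [0, 0, 0]
  ],
  "grip": [1, 1, 1]
}}

```text
time_s: 10.95
ee_pos: [0.5461, 0.2823, 0.07]
eef_rot: [-1.307, 0.002, -1.785]
force: [-4.7, 0.3, 5.1]
grip_width: 0.0599
```

```bash
python3 tgt.py .03 -.050 .000|head -3
```

```text
t 10.95 tcp [0.5461 0.2823 0.07  ] F [-4.7  0.3  5.1] w 0.0599
block in corner frame mm [ 35.3 -59.3  -0.5]
F in deck [-3.2 -0.7  6.1] moment deck [-0.42  0.9   0.02]
```

Deck contact is at about 7 N. I back off 0.6 mm so it doesn't drag, then slide towards the fence.

>>> {"api": "play_rows", "payload": {
  "twist": [
    [0, 0, 0],
    [0, 0, 0],
    [0, 0, 0],
    [0, 0, 0],
    [0, 0, 0],
    [0, 0, 0]
  ],
  "travel": [
    [-0.003, 0.001, 0.012],
    [0.008, 0.04, 0],
    [0.008, 0.04, 0],
    [0.008, 0.04, 0],
    [0.008, 0.04, 0],
    [0, 0, 0]
  ],
  "grip": [1, 1, 1, 1, 1, 1]
}}

```text
time_s: 11.55
ee_pos: [0.5476, 0.2906, 0.07]
eef_rot: [-1.307, 0.002, -1.785]
force: [-0.2, 0.3, 0.9]
grip_width: 0.0597
```

```bash
python3 tgt.py .03 -.050 .000|head -3
```

```text
t 11.55 tcp [0.5476 0.2906 0.07  ] F [-0.2  0.3  0.9] w 0.0597
block in corner frame mm [ 35.1 -50.9  -0.5]
F in deck [-0.1  0.3  0.9] moment deck [ 0.    0.26 -0.01]
```

>>> {"api": "play_rows", "payload": {
  "twist": [
    [0, 0, 0],
    [0, 0, 0],
    [0, 0, 0],
    [0, 0, 0]
  ],
  "travel": [
    [0.004, 0.02, 0],
    [0, 0, 0],
    [0.004, 0.02, 0],
    [0, 0, 0]
  ],
  "grip": [1, 1, 1, 1]
}}

```text
time_s: 11.95
ee_pos: [0.5477, 0.2911, 0.0699]
eef_rot: [-1.307, -0.0, -1.786]
force: [-2.3, -9.5, 3.3]
grip_width: 0.0596
```

```bash
python3 tgt.py .03 -.050 .000|head -3
```

```text
t 11.95 tcp [0.5477 0.2911 0.0699] F [-2.3 -9.5  3.3] w 0.0596
block in corner frame mm [ 35.1 -50.3  -0.6]
F in deck [ 0.6 -9.8  3.2] moment deck [-1.76  0.22  0.22]
```

Fence contact reached at 10 N, block y = -50.3 mm. I ease it a little, then slide down to the ledge.

>>> {"api": "play_rows", "payload": {
  "twist": [
    [0, 0, 0],
    [0, 0, 0],
    [0, 0, 0],
    [0, 0, 0],
    [0, 0, 0],
    [0, 0, 0]
  ],
  "travel": [
    [-0.003, -0.016, 0],
    [-0.019, 0.004, -0.005],
    [-0.019, 0.004, -0.005],
    [-0.019, 0.004, -0.005],
    [-0.019, 0.004, -0.005],
    [0, 0, 0]
  ],
  "grip": [1, 1, 1, 1, 1, 1]
}}

```text
time_s: 12.55
ee_pos: [0.5449, 0.2918, 0.0693]
eef_rot: [-1.305, 0.002, -1.785]
force: [7.0, -5.9, -2.2]
grip_width: 0.0595
```

```bash
python3 tgt.py .03 -.050 .000|head -3
```

```text
t 12.55 tcp [0.5449 0.2918 0.0693] F [ 7.  -5.9 -2.2] w 0.0595
block in corner frame mm [ 32.1 -50.3  -0.4]
F in deck [ 7.2 -4.3 -4.2] moment deck [-0.99 -1.47  0.16]
```

```bash
python3 - <<'E'
from h import *
p=snap('wrist','w6'); s=snap('scene','s6'); t=snap('top','t6')
a=cv2.resize(p['img'][130:330,200:440,::-1],None,fx=3.3,fy=3,interpolation=2); cv2.imwrite('pics/z6.png',a)
b=cv2.resize(s['img'][170:300,320:490,::-1],None,fx=4.5,fy=4.5,interpolation=2); cv2.imwrite('pics/z6s.png',b)
E
```

```text
(no output)
```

View pics/z6.png

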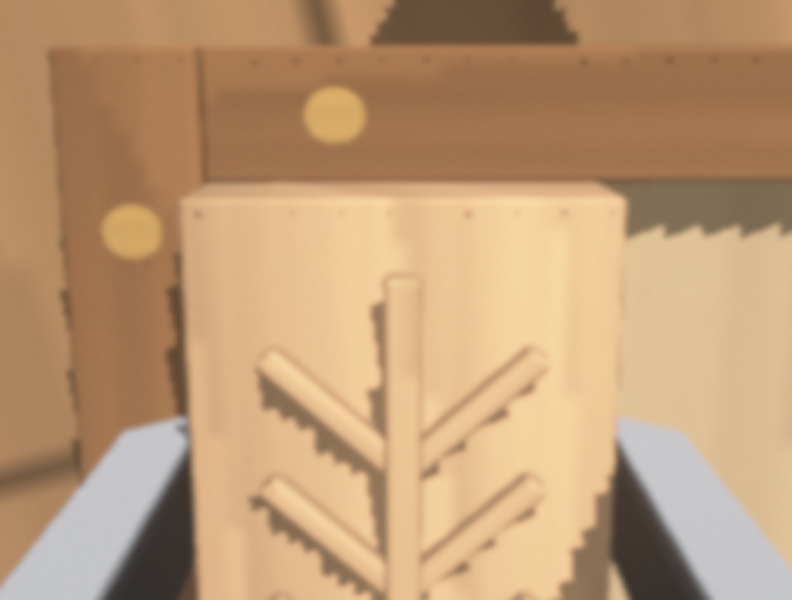

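View pics/z6s.png

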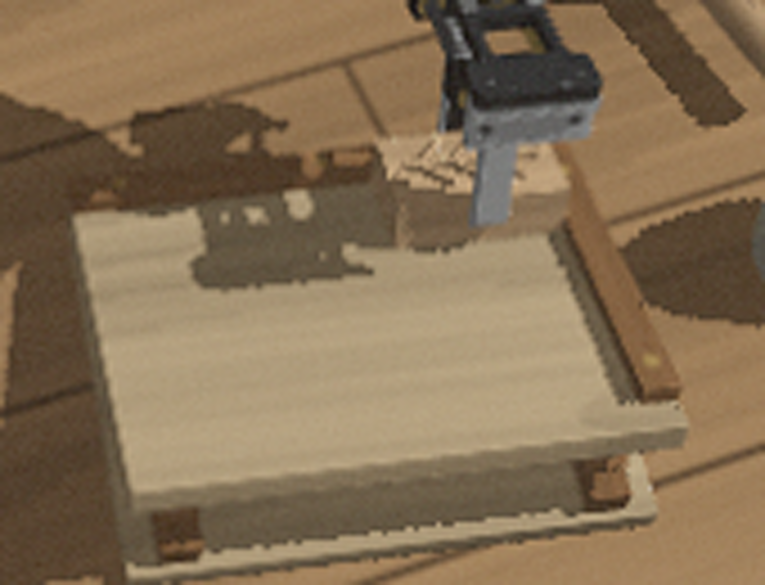

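The block's lower left edge is at the ledge's inner edge and its end is at the fence, though the picture can't separate contact from a gap of about 0.5 mm. Pressing further shows whether it still moves.

>>> {"api": "play_rows", "payload": {
  "twist": [
    [0, 0, 0],
    [0, 0, 0],
    [0, 0, 0],
    [0, 0, 0]
  ],
  "travel": [
    [-0.019, 0.004, -0.005],
    [0, 0, 0],
    [0, 0, 0],
    [0, 0, 0]
  ],
  "grip": [1, 1, 1, 1]
}}

```text
time_s: 13.1
ee_pos: [0.5448, 0.2918, 0.0694]
eef_rot: [-1.303, 0.003, -1.785]
force: [13.8, -7.4, -5.2]
grip_width: 0.0597
```

```bash
python3 tgt.py .03 -.050 .000|head -3
```

```text
t 13.1 tcp [0.5448 0.2918 0.0694] F [13.8 -7.4 -5.2] w 0.0597
block in corner frame mm [ 32.  -50.3  -0.3]
F in deck [13.2 -4.3 -8.9] moment deck [-1.06 -2.71  0.23]
```

>>> {"api": "play_rows", "payload": {
  "twist": [
    [0, 0, 0],
    [0, 0, 0],
    [0, 0, 0],
    [0, 0, 0]
  ],
  "travel": [
    [0.005, 0.008, -0.02],
    [0, 0, 0],
    [0, 0, 0],
    [0, 0, 0]
  ],
  "grip": [1, 1, 1, 1]
}}

```text
time_s: 13.5
ee_pos: [0.5449, 0.2918, 0.0693]
eef_rot: [-1.303, 0.002, -1.786]
force: [5.9, -12.9, 7.7]
grip_width: 0.0598
```

```bash
python3 tgt.py .03 -.050 .000|head -3
```

```text
t 13.5 tcp [0.5449 0.2918 0.0693] F [  5.9 -12.9   7.7] w 0.0598
block in corner frame mm [ 32.  -50.2  -0.5]
F in deck [ 10.2 -11.4   5.2] moment deck [-2.35 -1.76  0.26]
```

```bash
python3 tgt.py .03 -.050 .000|tail -4|head -1; python3 - <<'E'
from h import *
p=snap('wrist','w7')
a=cv2.resize(p['img'][135:225,205:285,::-1],None,fx=6.6,fy=6.6,interpolation=2); 
b=cv2.resize(p['img'][135:225,345:465,::-1],None,fx=6.6,fy=6.6,interpolation=2)
cv2.imwrite('pics/z7a.png',a); cv2.imwrite('pics/z7b.png',b)
E
```

```text
deck axes
```

View pics/z7a.png

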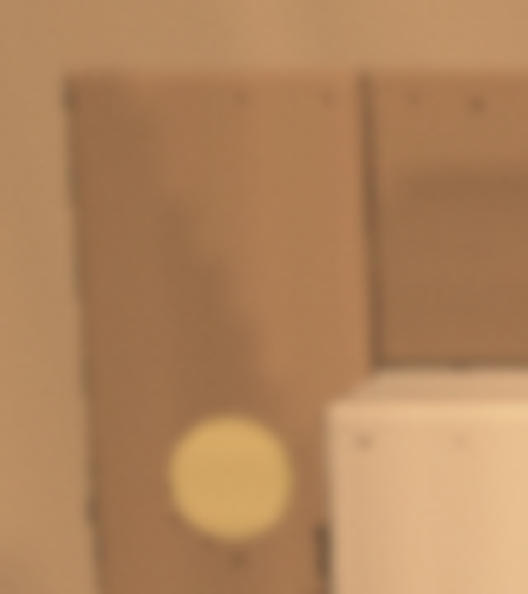

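View pics/z7b.png

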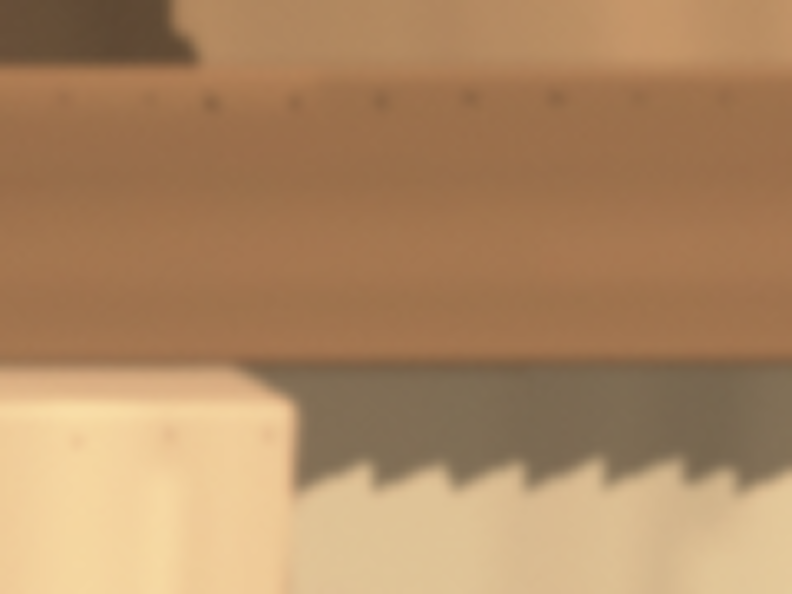

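In the crop, the block's lower left edge (col 261.4) meets the ledge's inner edge (col 261.8) at 2 px/mm. Its end lies along the fence edge. The block is bearing on both, so I firm the push up a bit and check.

>>> {"api": "play_rows", "payload": {
  "twist": [
    [0, 0, 0],
    [0, 0, 0],
    [0, 0, 0],
    [0, 0, 0]
  ],
  "travel": [
    [-0.014, 0.012, -0.018],
    [0, 0, 0],
    [0, 0, 0],
    [0, 0, 0]
  ],
  "grip": [1, 1, 1, 1]
}}

```text
time_s: 13.95
ee_pos: [0.5448, 0.2919, 0.0693]
eef_rot: [-1.302, 0.002, -1.786]
force: [7.4, -19.5, 16.1]
grip_width: 0.0597
```

```bash
python3 tgt.py .03 -.050 .000|head -4
```

```text
t 13.95 tcp [0.5448 0.2919 0.0693] F [  7.4 -19.5  16.1] w 0.0597
block in corner frame mm [ 32.  -50.2  -0.5]
F in deck [ 15.2 -17.4  12.6] moment deck [-3.37 -2.12  0.28]
target [0.5429 0.2925 0.0692] shift m [-0.002   0.0006 -0.0001] in fs [-0.04  0.01 -0.  ] rot fs [-0.     0.005  0.001] deg 0.4
```

Small flattening twist (0.25°) and slightly less down-force, then recheck.

>>> {"api": "play_rows", "payload": {
  "twist": [
    [0.001, 0.003, 0],
    [0, 0, 0],
    [0, 0, 0],
    [0, 0, 0]
  ],
  "travel": [
    [-0.002, 0, 0.006],
    [0, 0, 0],
    [0, 0, 0],
    [0, 0, 0]
  ],
  "grip": [1, 1, 1, 1]
}}

```text
time_s: 14.35
ee_pos: [0.5449, 0.2919, 0.0692]
eef_rot: [-1.307, 0.002, -1.786]
force: [9.9, -18.8, 10.2]
grip_width: 0.0597
```

```bash
python3 tgt.py .03 -.050 .000|head -4; python3 - <<'E'
from h import *
p=snap('wrist','w8'); t=snap('top','t8'); s=snap('scene','s8')
a=cv2.resize(p['img'][135:225,205:400,::-1],None,fx=4,fy=4,interpolation=2)
b=cv2.resize(t['img'][140:310,150:480,::-1],None,fx=780/330,fy=1.4,interpolation=2)
b=cv2.resize(b,(780,235)); cv2.imwrite('pics/z8.png',np.vstack([a,b]))
cv2.imwrite('pics/z8s.png',s['img'][:,:,::-1])
E
```

```text
t 14.35 tcp [0.5449 0.2919 0.0692] F [  9.9 -18.8  10.2] w 0.0597
block in corner frame mm [ 32.  -50.2  -0.6]
F in deck [ 15.8 -16.3   6.3] moment deck [-3.06 -2.96  0.31]
target [0.5429 0.2925 0.0692] shift m [-0.002   0.0007  0.    ] in fs [-0.04  0.01  0.  ] rot fs [-0.001  0.002  0.001] deg 0.2
```

View pics/z8.png

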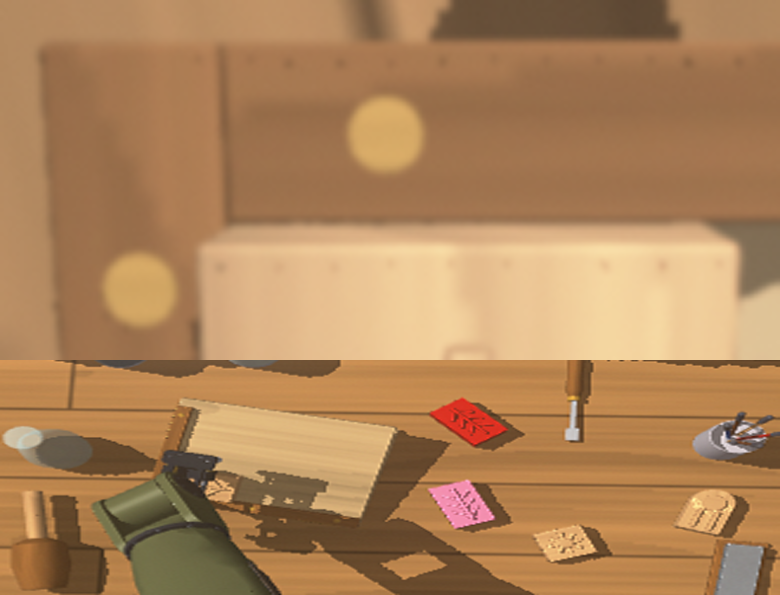

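View pics/z8s.png

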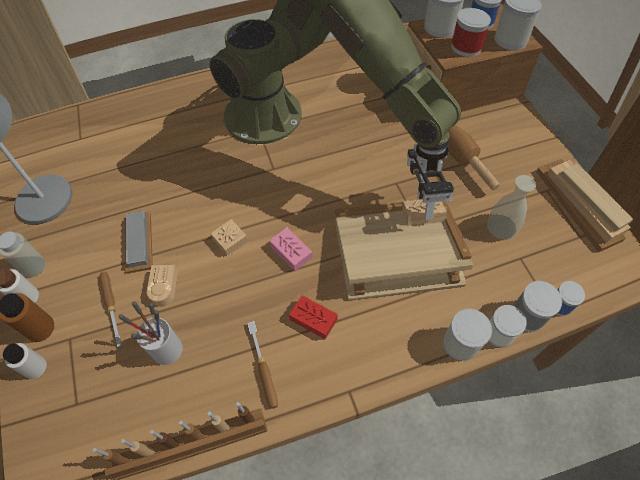

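The wrist crop shows the block tight in the corner. In the overviews, the other blocks, gouges, mallet, carafe and tin are where they were. Forces are steady, so I'm handing in.

```bash
python3 -c "
from station import ctrl
print(ctrl.hand_in())"
```

```text
the job is handed in; nothing more can be done
None
```

The oblong wood relief block is home in the corner of the carving board and I handed in with the arm still holding it there. It lies flat, carving up, with its long side along the ledge. I handed in at about 14.5 s of the 48 s allowed.

**Steps:** I gripped the block across its 60 mm sides and carried it tilted to match the slope. I slid it against the side fence first, then the ledge.

**Last checks:**
- **Force:** about 16 N towards the ledge, 16 N towards the fence and 6 N onto the deck, with a 50 N grip. Pushing harder did not move it any further.
- **Picture:** the wrist crop shows no gap at the ledge to within about 0.3 mm, and only a thin dark line at the fence.
- **Other things:** the other blocks, tools and jars look unmoved in the top and scene views.

**Disagreement:** my camera-fitted board model puts the block at x = 32.0 mm, against the nominal 30 mm. At y it reads -50.2 mm, against -50 mm. The wrist picture showed the model about 0.8 mm off at the ledge, and the rest is within the roughly 2 mm camera calibration. I therefore trusted the contact force and the crop over the model.

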